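Close the slide tray's tuck tab

TASK

Close the slide tray for transport: with your fingertips push the standing orange tab over until it lies flat on the slides, then, keeping it down, push it by its thumb ledge fully home so that its free edge is tucked beneath the metal lip, and let go so that it stays shut by itself. Nothing is to be grasped: do not pinch the tab, do not lift or shove the tray, and leave the cups, vials and timer where they stand.

Things in the scene. Friction and masses are not known exactly. Their poses are not given: they have to be found in the camera images.
- tray: flat grey slide tray, 108 (its x) x 160 (its y) x 27 mm, 1.1 to 1.6 kg, loose on rubber feet, holding three glass slides side by side. Origin: centre of its underside; z up. The hinge of the tab runs along its x near the +y end, the retaining lip spans its -y end, so the tab folds over towards the tray's -y. Low side rails, nothing on the tray but hinge and lip is higher than 13 mm above the bench.
- hinge_mid (a point): middle of the tab's hinge line, 16 mm above the bench, 58 mm from the tray's origin towards its +y (axes as the tray)
- tab (a joint): fold angle of the orange tab, rad: 0 = lying flat over the slides, about 1.57 = standing upright, at most 1.95 (leaning outwards, to the tray's +y). A springy hinge: it takes about 0.1 N m to hold it flat, and let go it springs back up to some 0.8 rad or more unless its edge is caught beneath the lip; when standing it stays roughly where it is.
- tab_slide (a joint): how far the tab's panel has been slid away from its hinge along its own plane, m: 0 = drawn back (as found, within 2 mm), 0.018 = end stop. The hinge is slotted; sliding takes about 2 N and the panel stays where it is put. Slid less than 4 mm the flat tab's free edge stops short of the lip and passes down in front of it; slid out too early it would land on top of the lip.
- tab_outer: orange outside face of the tab (faces up when folded flat, away from the slides when upright). The panel is 88 mm wide (along x), 4 mm thick and reaches from 12 to 108 mm from the hinge line when drawn back. Origin on the hinge line when drawn back; y points from the free edge back to the hinge, z out of this face; the face lies 2 mm from the origin's plane. It carries the thumb ledge.
- tab_inner: white inside face of the same panel, same frame as the outside face (it lies at -2 mm)
- tab_edge (a point): middle of the tab's free edge, 108 mm from the hinge line when drawn back (axes as the orange face)
- ledge_foot (a point): foot of the thumb ledge: a 64 mm wide orange ridge across the outside face. Its upright side, 7 mm high, looks to the hinge and can be pushed by a fingertip; this point is in the middle of that side's foot, on the orange face, 72 mm from the hinge line when drawn back. The ridge's other side slopes down towards the free edge, ending 19 mm further on.
- lip_edge (a point): middle of the front edge of the aluminium retaining lip, 96 mm wide, on the tray's -y end, 113 mm from the hinge line. The lip's underside is 21 mm above the bench (the flat tab's top 18 mm), its top 24 mm; the first 5 mm are flared upward to 26 mm as a lead-in, and it reaches back to 134 mm from the hinge line.
- specimen_cup_1_mid (a point): yellow-lidded specimen cup, 64 mm across, 71 mm tall, a bystander; point half-way up its middle
- specimen_cup_2_mid (a point): orange-lidded specimen cup, 64 mm across, 71 mm tall, a bystander; point half-way up its middle
- control_vial_1_mid (a point): small brown vial with red cap, 25 mm across, 48 mm tall, a bystander; point half-way up its middle
- control_vial_2_mid (a point): small brown vial with green cap, 25 mm across, 48 mm tall, a bystander; point half-way up its middle
- timer_mid (a point): white lab timer lying flat, 60x70x22 mm, a bystander; point half-way up its middle

How it is judged:
On the way:
1. the tab is folded down in front of the lip, its edge not yet beneath it (value of joint tab below 0.12 rad and value of joint tab_slide below 0.009 m).
At the end, for the whole second after the job is handed in: the tab lies flat (fold angle under 0.05 rad) and at rest, slid out more than 12 mm of its 18, so that its free edge is beneath the lip, at least 6 mm behind the lip's front edge; the tray sits flat and still on the bench (value of joint tab below 0.05 rad and value of joint tab_slide above 0.012 m and velocity of joint tab between -0.05 and 0.05 rad/s and y of tab_edge in the frame of lip_edge below -0.006 m and z of tab_edge in the frame of lip_edge below -0.002 m and height (world z) of tray below 0.006 m and angle between tray's own z axis and vertical below 0.05 rad and linear speed of tray below 0.02 m/s); the robot touches nothing.
It fails at once if the tray is lifted or tipped (height (world z) of tray above 0.012 m or angle between tray's own z axis and vertical above 0.15 rad).
It fails at once if the tray is shoved more than 40 mm (distance of tray from where it was at the start of the episode above 0.04 m).
It fails at once if the tab is pinched: fingers press on its inside and outside faces at once (contact force between the fingers and tab_inner above 1 N and contact force between the fingers and tab_outer above 1 N).
It fails at once if a cup, a vial or the timer is moved more than 30 mm or knocked over (distance of any of specimen_cup_1_mid, specimen_cup_2_mid, control_vial_1_mid, control_vial_2_mid, timer_mid from where it was at the start of the episode above 0.03 m or angle between any of specimen_cup_1_mid, specimen_cup_2_mid, control_vial_1_mid, control_vial_2_mid's own z axis and vertical above 0.5 rad).
It also fails if it takes over 32 s, if anything falls off the work surface, if the arm or the gripper's body presses on something with over 40 N, if the wrist force passes 120 N, or if a joint passes its speed limit or range.

ROBOT

A 7-joint arm with a two-finger parallel gripper is mounted at the origin on a cart in front of the work surface, level with it; the furniture and walls round the work are solid. World frame = base frame: x ahead of the robot, y to its left, z up, the work surface at z = 0. Lengths are in m, angles in rad, forces in N, time in s.
With the tool pointing down it reaches from about 0.4 to 0.85 m from the base axis. Payload 10.4 kg.
Tool frame: the origin (TCP) lies at the very end of the fingers, on their centre line; the grasp point (between the pads) lies 19 mm behind it; z points along the fingers, y is the direction in which the jaws open and shut (so a half turn about z gives the same grasp; the last joint's range is limited). The gripper opens to 85 mm and grips with 20 to 120 N. Pads are 22 mm wide; open, the fingers measure 114 mm over their backs; the gripper's body (76 mm by 85 mm) begins 54 mm behind the grasp point. The pads swing forward as they close: fully open they stand 13 mm farther back than shut.
Start: joints at [-1.189, 0.332, -0.065, 1.46, 0.022, 1.35, -0.088], TCP at [0.246, 0.575, 0.195] pointing down, gripper open.
Joint ranges: [-2.6, 2.6], [-0.5, 2.12], [-1.47, 1.34], [0.16, 2.42], [-1.27, 4.41], [0.06, 2.06], [-2.6, 2.6]. Speed limits (rad/s): [2.22, 2.22, 2.79, 2.79, 3.14, 3.14, 3.14].

INTERFACE

Orientations are given as a unit quaternion [x, y, z, w].
In Python, from workcell import get_obs, camera, camera_info, hand_in gives the robot as it stands.
- The arm moves only by the tool move_arm, never from a script. Its argument "moves" is a list of rows, each a list of 3 entries, a list of its own where there are three numbers: the shift along the tool's x, y, z in units of 25 mm (1.0 is 25 mm), then the turn, a rotation vector about the tool's x, y, z in degrees, then the opening, from 0 (shut) to 1 (fully open). A call has 1 to 5 rows; each row shifts and turns the commanded pose from where the row before left it, along the tool's axes as they then stand; what a row does not reach is not made up. A row lasts 1/8 s, in which the tool goes at most 62.5 mm and 10.7 degrees, less where a joint would pass 70% of its speed; a pose out of reach is approached as far as the arm can. A call is refused whole if a number of a shift passes 1 or a number of a turn 10.7, either way. A call with a gripper value outside its range is refused whole. The fingers move at their own pace and stop on an object; "squeeze" is the grip in N (left out, the last holds). Time passes only in rows, so rows that do not move let the fingers close. It gives the time, the measured TCP pose, the force and the opening at its end, in the units of the state.
- get_obs(): the state, without advancing time (a new reading comes with each control period).
- camera(name): name is "scene" or "top"; returns the picture (400x640x3 uint8, red, green, blue); there is no depth.
- camera_info(name): a dict with "fx", "fy", "cx", "cy" (pixels), "D" ([k1, k2, p1, p2, k3] as OpenCV has them; the pictures are not rectified), "origin" and "rotation" of the camera in the world. Camera axes: x right, y down, z forward; pixel columns grow to the right and rows downward; lengths in m; the calibration is good to about 2 mm. A picture is of the moment at which its call begins. camera_info takes no time and is no camera call.
- hand_in(): hands the job in, once; it reports no verdict.
The state is a dict: "clock": time; "joint_pos": joint angles; "joint_velocities": joint speeds; "tau": joint torques, N m; "position": TCP position; "ee_rot": TCP orientation; "ft_force": force on the tool from outside, world axes, zero at the start; "torque": the same for the moment, N m; "grip_width": opening from 0.0 (shut) to 1.0 (fully open).
Only numpy, scipy, OpenCV 4.12 (cv2) and the standard library are available. Lean on these libraries where they do the work, as an engineer would, in place of code of your own. Each camera call takes 0.05 s, during which the arm holds its last target. There are 200 camera calls.

## Working session

There is one attempt and no reset: what is moved stays moved. The work goes in short steps, Python scripts to look and compute and a tool call to move; the robot and the scene stay as the last step left them, time stands still between calls to the robot, and variables do not carry over. Pictures are saved under pics/ and viewed, about 8 in all and at most 12, crops included, and the job is handed in when it is done.

Besides the shell and the picture viewer there is one more tool, called after "Request:" as name(argument=value, ...) on one line, values as JSON. move_arm: Moves the arm, as the interface text tells. Its arguments: {"type":"object","properties":{"moves":{"type":"array","items":{"type":"array"}},"squeeze":{"type":"number"}},"required":["moves"]}

```bash
mkdir -p pics
python3 - <<'E'
from workcell import *
import cv2,numpy as np
o=get_obs(); print(o['clock'],o['position'],o['ee_rot'],o['grip_width'])
for n in("scene","top"):
    im=camera(n); cv2.imwrite(f"pics/{n}0.png",im[:,:,::-1]); i=camera_info(n); print(n,i)
E
```

```text
0.0 [0.24597168 0.57408901 0.19439961] [ 2.00997435e-01  9.79591505e-01 -7.08422252e-04 -1.13822546e-04] 1.0003169584048492
scene {'fx': 502.32927784013486, 'fy': 502.32927784013486, 'cx': 319.8317899160835, 'cy': 194.2116682350252, 'D': array([-0.15074398,  0.        ,  0.        ,  0.        ,  0.        ]), 'origin': array([ 0.1981323 , -0.29561531,  0.73043181]), 'rotation': array([ 0.89625083, -0.2667371 ,  0.10542389, -0.33833647])}
top {'fx': 429.07868660741167, 'fy': 429.07868660741167, 'cx': 312.1788514254102, 'cy': 202.47199810203824, 'D': array([-0.03633561,  0.        ,  0.        ,  0.        ,  0.        ]), 'origin': array([0.44650898, 0.20440682, 0.89416145]), 'rotation': array([-0.69895432,  0.71328692, -0.03713684,  0.03613133])}
```

View pics/scene0.png

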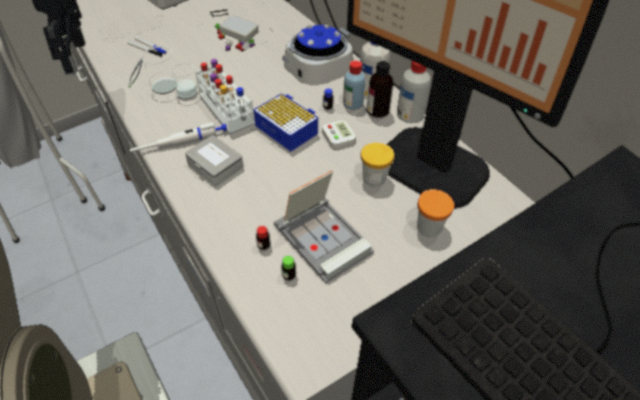

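View pics/top0.png

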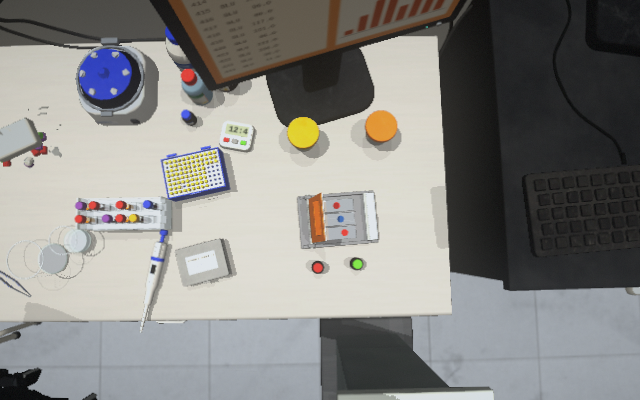

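The tray sits at about (340,220) in the top view. The tab stands at its left end around column 318, the lip is at the right around column 371, the vials are below it, and the cups are above. Next I'll get the tray's pose from a zoomed crop.

```bash
cat > h.py <<'E'
from workcell import *
import cv2,numpy as np
from scipy.spatial.transform import Rotation as R
def ray(n,p):
    i=camera_info(n);K=np.array([[i['fx'],0,i['cx']],[0,i['fy'],i['cy']],[0,0,1]])
    u=cv2.undistortPoints(np.array(p,float).reshape(-1,1,2),K,i['D']).reshape(-1,2)
    d=R.from_quat(i['rotation']).apply(np.c_[u,np.ones(len(u))]);return i['origin'],d
def plane(n,p,z):
    o,d=ray(n,p);return o+d*((z-o[2])/d[:,2])[:,None]
def proj(n,P):
    i=camera_info(n);K=np.array([[i['fx'],0,i['cx']],[0,i['fy'],i['cy']],[0,0,1]])
    r=R.from_quat(i['rotation']).inv();t=-r.apply(i['origin'])
    return cv2.projectPoints(np.array(P,float).reshape(-1,3),r.as_rotvec(),t,K,i['D'])[0].reshape(-1,2)
E
python3 - <<'E'
from h import *
a=cv2.imread('pics/top0.png')[180:280,280:400]
cv2.imwrite('pics/c1.png',cv2.resize(a,None,fx=6,fy=6,interpolation=cv2.INTER_CUBIC))
b=cv2.imread('pics/scene0.png')[165:285,265:385]
cv2.imwrite('pics/c2.png',cv2.resize(b,None,fx=5,fy=5,interpolation=cv2.INTER_CUBIC))
print(plane('top',[[300,200],[378,192],[318,268],[357,264],[304,133],[381,126]],0.02).round(3))
E
```

```text
[[0.543 0.227 0.02 ]
 [0.556 0.067 0.02 ]
 [0.404 0.193 0.02 ]
 [0.411 0.114 0.02 ]
 [0.683 0.216 0.02 ]
 [0.695 0.055 0.02 ]]
```

View pics/c1.png

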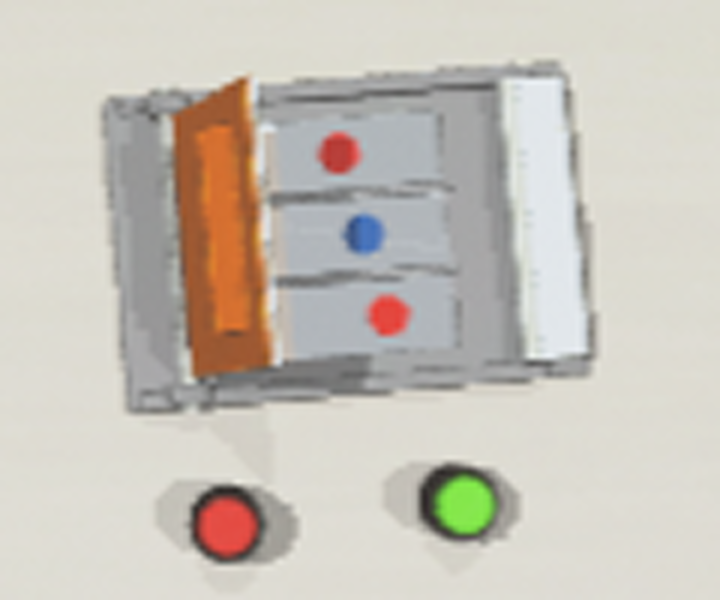

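View pics/c2.png

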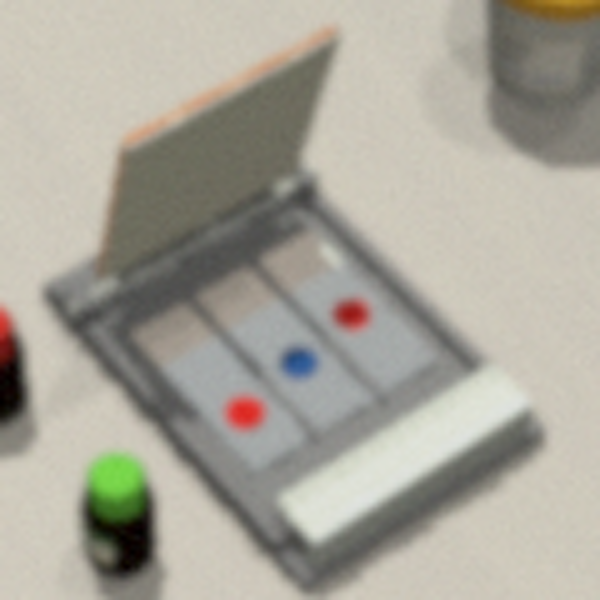

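Run:
```python
from h import *
f=lambda L,z:plane('top',(np.array(L)+.5)/6-.5+[280,180],z)
T=f([[105,98],[560,62],[592,372],[132,410]],0.012)
L=f([[500,82],[525,360]],0.026)
print(T.round(4),L.round(4),T.mean(0).round(4))
yd=(T[0]+T[3]-T[1]-T[2])[:2];yd/=np.linalg.norm(yd)
xd=(T[0]+T[1]-T[2]-T[3])[:2];xd/=np.linalg.norm(xd)
ld=(L[0]-L[1])[:2];ld/=np.linalg.norm(ld)
print('yaxis',yd,np.degrees(np.arctan2(yd[1],yd[0])),'x',np.degrees(np.arctan2(xd[1],xd[0])),np.degrees(np.arctan2(ld[1],ld[0])))
# y-axis of tray = world-ish +y
y=yd;x=np.array([y[1],-y[0]])
c=T.mean(0)[:2]
print('lip centre along y rel',(L.mean(0)[:2]-c)@y,'expect -0.055', (L.mean(0)[:2]-c)@x)
h=c+.058*y
print('hinge',h,'lip from hinge',(h-L.mean(0)[:2])@y)
E=f([[247,78],[272,365]],0.016+.108*np.sin(1.35)); print('edge',E, (h-E.mean(0)[:2])@y)
for a in(1.2,1.3,1.4,1.5,1.6):
  P=[[*(h-y*.108*np.cos(a)+s*x*.044),.016+.108*np.sin(a)] for s in(1,-1)]
  print(a,((proj('top',P)-[280,180]+.5)*6-.5).round(),((proj('scene',P)-[265,165]+.5)*5-.5).round())
s=plane('scene',(np.array([[45,292],[310,595],[545,437]])+.5)/5-.5+[265,165],.005);print(s)
o=get_obs();print(R.from_quat(o['ee_rot']).as_matrix().round(3))
```

```text
[[0.5525 0.2332 0.012 ]
 [0.5619 0.0757 0.012 ]
 [0.4549 0.0684 0.012 ]
 [0.4453 0.2258 0.012 ]] [[0.5536 0.0984 0.026 ]
 [0.4593 0.093  0.026 ]] [0.5037 0.1508 0.012 ]
yaxis [-0.06024991  0.99818332] 93.45415747156332 x 3.91227749262034 3.2609361472008205
lip centre along y rel -0.05513929084543084 expect -0.055 -0.0005276514527062824
hinge [0.50016626 0.2086628 ] lip from hinge 0.11313929084543084
edge [[0.54461853 0.18656604 0.12137812]
 [0.45797001 0.18102116 0.12137812]] 0.024891978162029864
1.2 [[294.  73.]
 [318. 362.]] [[361.  62.]
 [147. 179.]]
1.3 [[260.  74.]
 [285. 365.]] [[343.  37.]
 [128. 153.]]
1.4 [[226.  76.]
 [250. 367.]] [[324.  14.]
 [110. 128.]]
1.5 [[190.  78.]
 [214. 370.]] [[305.  -7.]
 [ 91. 106.]]
1.6 [[155.  81.]
 [178. 373.]] [[286. -25.]
 [ 73.  86.]]
[[0.44595662 0.22455524 0.005     ]
 [0.45580831 0.06438127 0.005     ]
 [0.56087915 0.0727022  0.005     ]]
[[-0.919  0.394 -0.   ]
 [ 0.394  0.919 -0.001]
 [-0.    -0.001 -1.   ]]
```

Independent checks agree: the lip is 113 mm from the hinge and the tab is at about 1.33 rad. The hinge is at (0.500, 0.209), with tray y at 93.5°. I'll shut the gripper, turn the tool so its x lies along tray +y, and move to behind the tab.

Request:
move_arm(moves=[[[-0.87,-0.48,0],[0,0,10.5],0],[[-0.95,-0.31,0],[0,0,10.5],0],[[-0.99,-0.13,0],[0,0,10.5],0],[[-1,0.05,0],[0,0,10.5],0],[[-0.97,0.23,0],[0,0,10.5],0]], squeeze=20)

```text
clock: 0.72
position: [0.3236, 0.4755, 0.1948]
ee_rot: [0.616, 0.788, -0.0, 0.0]
ft_force: [0.0, -0.3, -0.3]
grip_width: -0.002
```

Request:
move_arm(moves=[[[-0.91,0.41,0],[0,0,10.5],0],[[-0.82,0.57,0],[0,0,0],0],[[-0.82,0.57,0],[0,0,0],0],[[-0.82,0.57,0],[0,0,0],0],[[-0.82,0.57,0],[0,0,0],0]])

```text
clock: 1.35
position: [0.4014, 0.378, 0.1949]
ee_rot: [0.683, 0.73, -0.0, -0.0]
ft_force: [0.4, 0.8, -0.4]
grip_width: 0.003
```

```bash
cat >> h.py <<'E'
H=np.array([.5002,.2087,.016]);Y=np.array([-.0602,.9982,0]);X=np.array([.9982,.0602,0])
def tr():
    o=get_obs();p=np.array(o['position'])-H;r=R.from_quat(o['ee_rot'])
    print('clk',o['clock'],'x,y,z(world) mm rel hinge',(p@X*1e3).round(1),(p@Y*1e3).round(1),((p[2]+.016)*1e3).round(1),'F',np.array(o['ft_force']).round(2),'grip',round(o['grip_width'],2))
    D=R.from_matrix(np.c_[Y,X,[0,0,-1]]);print('turn needed (deg, tool)',(r.inv()*D).as_rotvec(degrees=True).round(2))
E
python3 -c "from h import *;tr()"
```

```text
clk 1.35 x,y,z(world) mm rel hinge -88.5 175.0 194.9 F [ 0.37  0.84 -0.42] grip 0.0
turn needed (deg, tool) [-0.03  0.02  0.36]
```

Request:
move_arm(moves=[[[-0.87,0.6,0.6],[0,0,0.36],0],[[-0.87,0.6,0.8],[0,0,0],0],[[-0.87,0.6,0.9],[0,0,0],0],[[-0.87,0.6,0.9],[0,0,0],0],[[-0.87,0.6,0.9],[0,0,0],0]])

```text
clock: 1.98
position: [0.4828, 0.2741, 0.0917]
ee_rot: [0.685, 0.728, -0.0, -0.0]
ft_force: [0.7, 0.0, 0.6]
grip_width: 0.0
```

Request:
move_arm(moves=[[[-0.85,0.54,1],[0,0,0],0],[[0,0,0],[0,0,0],0],[[0,0,0],[0,0,0],0]])

```text
clock: 2.35
position: [0.4971, 0.2554, 0.0681]
ee_rot: [0.685, 0.728, 0.0, -0.0]
ft_force: [0.0, -0.8, 0.5]
grip_width: -0.0
```

```bash
python3 -c "
from h import *;tr()
a=camera('scene')[120:290,220:420];b=camera('top')[150:320,240:440]
cv2.imwrite('pics/p5.png',cv2.resize(np.vstack([a,b])[:,:,::-1],None,fx=1.7,fy=1.7,interpolation=cv2.INTER_CUBIC))"
```

```text
clk 2.35 x,y,z(world) mm rel hinge -0.3 46.8 68.1 F [ 0.04 -0.84  0.53] grip -0.0
turn needed (deg, tool) [-0.   -0.03  0.03]
```

View pics/p5.png

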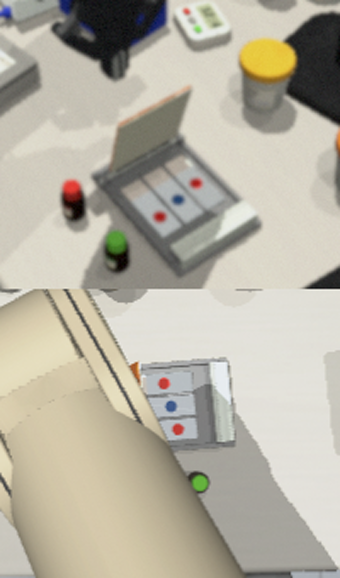

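The shut finger is behind the tab (around (115,65) in the upper crop), and everything else stands clear. Next I'll push it over along an arc.

Request:
move_arm(moves=[[[-0.5,0,0],[0,0,0],0],[[-0.5,0,0],[0,0,0],0],[[-0.47,0,0],[0,0,0],0],[[-0.4,0,0],[0,0,0],0],[[-0.26,0,0.1],[0,0,0],0]])

```text
clock: 3.08
position: [0.5008, 0.2006, 0.0653]
ee_rot: [0.686, 0.728, 0.0, 0.0]
ft_force: [-0.3, -0.2, -0.2]
grip_width: 0.002
```

Request:
move_arm(moves=[[[-0.26,0,0.1],[0,0,0],0],[[-0.22,0,0.16],[0,0,0],0],[[-0.22,0,0.16],[0,0,0],0],[[-0.18,0,0.2],[0,0,0],0],[[-0.18,0,0.2],[0,0,0],0]])

```text
clock: 3.7
position: [0.5022, 0.1747, 0.0443]
ee_rot: [0.685, 0.728, -0.0, -0.0]
ft_force: [-0.8, 0.1, 1.0]
grip_width: 0.001
```

```bash
python3 -c "
from h import *;tr()
a=camera('scene')[120:290,220:420]
cv2.imwrite('pics/p6.png',cv2.resize(a[:,:,::-1],None,fx=3,fy=3,interpolation=cv2.INTER_CUBIC))"
```

```text
clk 3.7 x,y,z(world) mm rel hinge -0.1 -34.1 44.3 F [-0.78  0.1   1.03] grip 0.0
turn needed (deg, tool) [-0.  0. -0.]
```

View pics/p6.png

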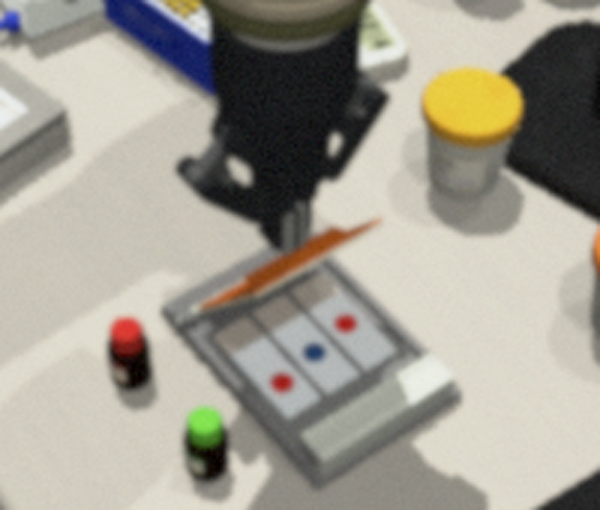

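The tab is folding as planned, at roughly 35–40°, with the finger behind the ledge. I'll continue down.

Request:
move_arm(moves=[[[-0.1,0,0.26],[0,0,0],0],[[-0.1,0,0.26],[0,0,0],0],[[-0.05,0,0.26],[0,0,0],0],[[-0.03,0,0.26],[0,0,0],0],[[0,0,0],[0,0,0],0]])

```text
clock: 4.38
position: [0.5022, 0.1678, 0.0181]
ee_rot: [0.686, 0.728, -0.0, -0.0]
ft_force: [-0.3, 0.5, 0.8]
grip_width: -0.001
```

```bash
python3 -c "
from h import *;tr()
a=camera('scene')[120:290,220:420]
cv2.imwrite('pics/p7.png',cv2.resize(a[:,:,::-1],None,fx=3,fy=3,interpolation=cv2.INTER_CUBIC))"
```

```text
clk 4.375 x,y,z(world) mm rel hinge -0.5 -40.9 18.1 F [-0.28  0.48  0.82] grip -0.0
turn needed (deg, tool) [-0.05  0.02 -0.  ]
```

View pics/p7.png

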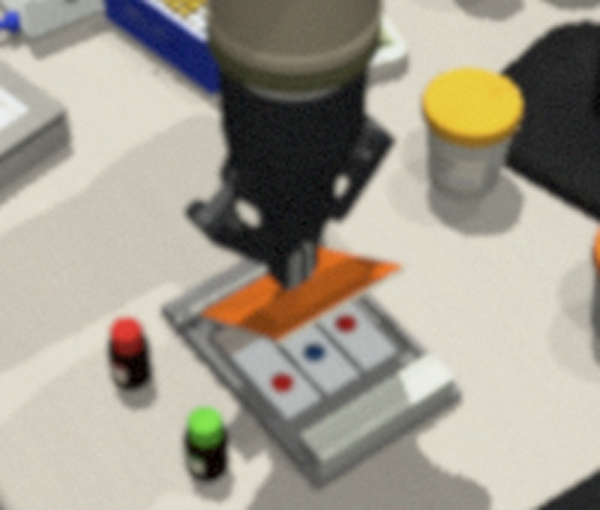

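Run:
```python
from h import *
for sl in(0,.018):
 for a in(0,.2,.4,.6,.8):
  P=[H-Y*(.108+sl)*np.cos(a)+s*X*.044+[0,0,(.108+sl)*np.sin(a)] for s in(1,-1)]
  print(sl,a,((proj('scene',P)-[220,120]+.5)*3-.5).round().tolist())
print(((proj('scene',[H-Y*.041+[0,0,.002],H-Y*.052+[0,0,.002]])-[220,120]+.5)*3-.5).round().tolist())
```

```text
0 0 [[418.0, 358.0], [298.0, 433.0]]
0 0.2 [[418.0, 334.0], [296.0, 409.0]]
0 0.4 [[413.0, 304.0], [289.0, 379.0]]
0 0.6 [[404.0, 272.0], [278.0, 346.0]]
0 0.8 [[390.0, 238.0], [263.0, 311.0]]
0.018 0 [[438.0, 378.0], [317.0, 454.0]]
0.018 0.2 [[438.0, 350.0], [315.0, 426.0]]
0.018 0.4 [[433.0, 315.0], [308.0, 392.0]]
0.018 0.6 [[422.0, 277.0], [295.0, 353.0]]
0.018 0.8 [[406.0, 236.0], [276.0, 311.0]]
[[290.0, 319.0], [301.0, 330.0]]
```

The tab is still at about 0.63 rad although the reported TCP is at flat height. I'll check the reported TCP against the fingertip seen in the pictures.

Run:
```python
from h import *
for n,y,z in(('p5',.0468,.068),('p6',-.034,.044),('p7',-.041,.018)):
  for dz in(0,.015,.03):
    q=proj('scene',[H+Y*y+[0,0,z+dz-.016]])[0]
    print(n,dz,((q-[220,120]+.5)*(1.7 if n=='p5' else 3)).round())
a=camera('scene')
b=cv2.resize(a[190:245,280:375][:,:,::-1],None,fx=8,fy=8,interpolation=cv2.INTER_CUBIC)
cv2.imwrite('pics/p8.png',b); tr()
for y in(-.03,-.041,-.052):
  print(y,[((proj('scene',[H+Y*y+[0,0,z-.016]])[0]-[280,190]+.5)*8).round().tolist() for z in(.018,.03,.045)])
```

```text
p5 0 [116. 100.]
p5 0.015 [115.  90.]
p5 0.03 [115.  80.]
p6 0 [284. 284.]
p6 0.015 [284. 268.]
p6 0.03 [284. 251.]
p7 0 [291. 319.]
p7 0.015 [291. 304.]
p7 0.03 [291. 288.]
clk 4.475 x,y,z(world) mm rel hinge -0.2 -40.8 18.6 F [ 0.78 -0.41  0.5 ] grip -0.0
turn needed (deg, tool) [-0.02  0.    0.  ]
-0.03 [[266.0, 260.0], [266.0, 227.0], [266.0, 184.0]]
-0.041 [[295.0, 291.0], [295.0, 258.0], [295.0, 216.0]]
-0.052 [[324.0, 323.0], [325.0, 290.0], [325.0, 247.0]]
```

View pics/p8.png

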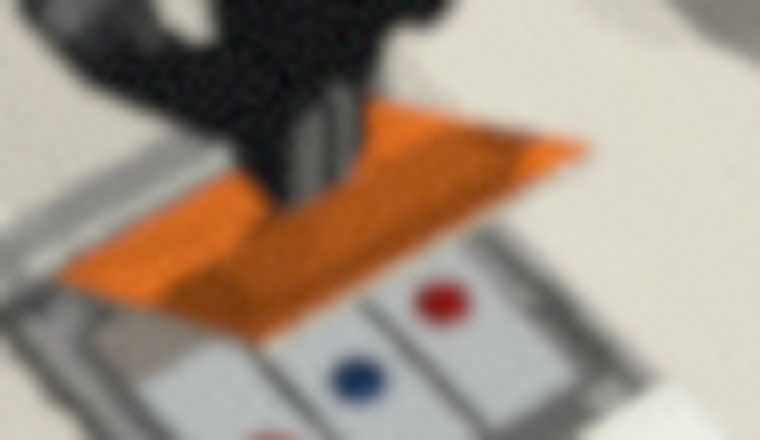

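In all three pictures the visible fingertip is about 30 mm higher than the reported TCP. The tab angle fits a real tip height near 47 mm. So I'll treat reported z as offset by about +30 mm and go straight down slowly, watching force and picture.

Request:
move_arm(moves=[[[0,0,0.2],[0,0,0],0],[[0,0,0.2],[0,0,0],0],[[0,0,0.2],[0,0,0],0],[[0,0,0.2],[0,0,0],0],[[0,0,0],[0,0,0],0]])

```text
clock: 5.1
position: [0.5023, 0.1679, -0.0018]
ee_rot: [0.686, 0.728, -0.0, -0.0]
ft_force: [0.1, 0.3, 1.4]
grip_width: -0.002
```

```bash
python3 -c "
from h import *;tr()
a=camera('scene')[175:260,280:390]
cv2.imwrite('pics/p9.png',cv2.resize(a[:,:,::-1],None,fx=6,fy=6,interpolation=cv2.INTER_CUBIC))
for t in(0,.1,.2,.3,.4):print(t,[((proj('scene',[H-Y*.108*np.cos(t)+s*X*.044+[0,0,.108*np.sin(t)]])[0]-[280,175]+.5)*6).round().tolist() for s in(1,-1)])
"
```

```text
clk 5.1 x,y,z(world) mm rel hinge -0.3 -40.9 -1.8 F [0.07 0.28 1.37] grip -0.0
turn needed (deg, tool) [-0.03  0.01 -0.01]
0 [[477.0, 387.0], [237.0, 536.0]]
0.1 [[478.0, 364.0], [236.0, 514.0]]
0.2 [[477.0, 338.0], [233.0, 488.0]]
0.3 [[474.0, 310.0], [228.0, 460.0]]
0.4 [[468.0, 280.0], [220.0, 430.0]]
```

View pics/p9.png

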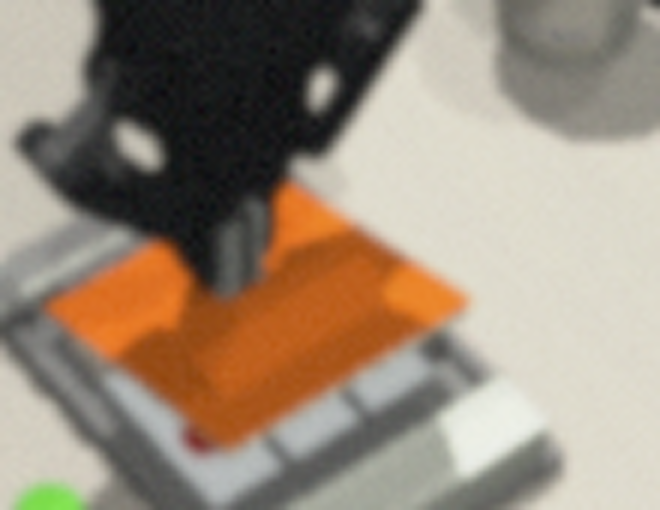

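The tab is at about 0.33 rad, edge in front of the lip, which confirms the offset. I'll keep going down and track the orange edge numerically.

Request:
move_arm(moves=[[[0,0,0.2],[0,0,0],0],[[0,0,0.2],[0,0,0],0],[[0,0,0.08],[0,0,0],0],[[0,0,0],[0,0,0],0]])

```text
clock: 5.65
position: [0.5025, 0.1679, -0.0135]
ee_rot: [0.686, 0.728, -0.0, -0.0]
ft_force: [0.4, -0.6, 0.8]
grip_width: 0.001
```

```bash
cat >> h.py <<'E'
def edge():
    hsv=cv2.cvtColor(camera('scene'),cv2.COLOR_RGB2HSV)
    m=((hsv[...,0]>5)&(hsv[...,0]<18)&(hsv[...,1]>150)&(hsv[...,2]>60)).astype(np.uint8)
    m[:170]=0;m[275:]=0;m[:,:275]=0;m[:,385:]=0
    n,l,s,_=cv2.connectedComponentsWithStats(m);k=1+s[1:,4].argmax()
    v,u=np.nonzero(l==k);i=u.argmax();j=(u+v).argmax();b=v.argmax()
    print('right',u[i],v[i],'u+v max',(u+v).max(),'bottom',u[b],v[b])
def pred():
    for sl in(0,.004,.012,.018):
     for t in((0,.05,.1,.2) if sl<.01 else(0,.03)):
      print(sl,t,[proj('scene',[H-Y*(.108+sl)*np.cos(t)+s*X*.044+[0,0,.002+(.108+sl)*np.sin(t)]])[0].round(1).tolist() for s in(1,-1)])
E
python3 -c "
from h import *;tr();edge();pred()"
```

```text
clk 5.65 x,y,z(world) mm rel hinge -0.2 -40.9 -13.5 F [ 0.41 -0.58  0.85] grip 0.0
turn needed (deg, tool) [-0.02  0.   -0.01]
right 358 235 u+v max 593 bottom 319 259
0 0 [[359.1, 238.3], [319.0, 263.2]]
0 0.05 [[359.2, 236.5], [319.0, 261.4]]
0 0.1 [[359.3, 234.5], [318.9, 259.4]]
0 0.2 [[359.1, 230.2], [318.4, 255.2]]
0.004 0 [[360.5, 239.8], [320.5, 264.8]]
0.004 0.05 [[360.7, 237.9], [320.4, 262.9]]
0.004 0.1 [[360.8, 235.8], [320.3, 260.9]]
0.004 0.2 [[360.6, 231.3], [319.8, 256.5]]
0.012 0 [[363.4, 242.8], [323.3, 268.0]]
0.012 0.03 [[363.6, 241.5], [323.3, 266.8]]
0.018 0 [[365.6, 245.0], [325.5, 270.4]]
0.018 0.03 [[365.8, 243.7], [325.5, 269.2]]
```

Request:
move_arm(moves=[[[0,0,0.08],[0,0,0],0],[[0,0,0.08],[0,0,0],0],[[0,0,0],[0,0,0],0],[[0,0,0],[0,0,0],0]])

```text
clock: 6.2
position: [0.5025, 0.1681, -0.0173]
ee_rot: [0.685, 0.728, 0.0, -0.0]
ft_force: [0.9, -0.6, 1.0]
grip_width: 0.0
```

```bash
python3 -c "
from h import *;tr();edge();tr()"
```

```text
clk 6.2 x,y,z(world) mm rel hinge -0.1 -40.7 -17.3 F [ 0.86 -0.55  0.99] grip 0.0
turn needed (deg, tool) [-0.   -0.01  0.  ]
right 358 238 u+v max 596 bottom 318 261
clk 6.25 x,y,z(world) mm rel hinge -0.1 -40.7 -17.3 F [ 0.02 -1.37  0.85] grip 0.0
turn needed (deg, tool) [-0.01 -0.01  0.  ]
```

Request:
move_arm(moves=[[[0,0,0.06],[0,0,0],0],[[0,0,0.04],[0,0,0],0],[[0,0,0],[0,0,0],0],[[0,0,0],[0,0,0],0]])

```text
clock: 6.75
position: [0.5029, 0.1681, -0.0189]
ee_rot: [0.686, 0.728, 0.0, -0.0]
ft_force: [-4.4, -2.4, 14.1]
grip_width: 0.003
```

```bash
python3 -c "
from h import *;tr();edge();tr()"
```

```text
clk 6.75 x,y,z(world) mm rel hinge 0.2 -40.7 -18.9 F [-4.41 -2.45 14.11] grip 0.0
turn needed (deg, tool) [ 0.02 -0.03 -0.01]
right 358 238 u+v max 596 bottom 318 262
clk 6.8 x,y,z(world) mm rel hinge 0.2 -40.7 -18.9 F [-4.52 -2.79 12.97] grip -0.01
turn needed (deg, tool) [ 0.02 -0.03 -0.01]
```

The tab is flat with 14 N pressing. I'll ease off slightly and slide toward the lip.

Request:
move_arm(moves=[[[0,0,-0.02],[0,0,0],0],[[-0.15,0,0],[0,0,0],0],[[-0.15,0,0],[0,0,0],0],[[-0.15,0,0],[0,0,0],0],[[-0.15,0,0],[0,0,0],0]])

```text
clock: 7.42
position: [0.5037, 0.1542, -0.0187]
ee_rot: [0.685, 0.728, 0.001, -0.0]
ft_force: [-3.3, 2.0, 8.6]
grip_width: 0.0
```

```bash
python3 -c "
from h import *;tr();edge();tr()"
```

```text
clk 7.425 x,y,z(world) mm rel hinge 0.2 -54.6 -18.7 F [-3.28  2.02  8.56] grip 0.0
turn needed (deg, tool) [ 0.04 -0.09  0.04]
right 358 238 u+v max 596 bottom 318 262
clk 7.475 x,y,z(world) mm rel hinge 0.2 -55.3 -18.7 F [-2.69  1.17  8.5 ] grip 0.0
turn needed (deg, tool) [ 0.03 -0.08  0.01]
```

Request:
move_arm(moves=[[[-0.12,0,0],[0,0,0],0],[[-0.12,0,0],[0,0,0],0],[[-0.12,0,0],[0,0,0],0],[[-0.12,0,0],[0,0,0],0],[[0,0,0],[0,0,0],0]])

```text
clock: 8.1
position: [0.5049, 0.1423, -0.0186]
ee_rot: [0.685, 0.728, 0.001, -0.0]
ft_force: [-1.2, 1.4, 5.7]
grip_width: 0.004
```

```bash
python3 -c "
from h import *;tr();edge();tr()"
```

```text
clk 8.1 x,y,z(world) mm rel hinge 0.7 -66.6 -18.6 F [-1.18  1.41  5.66] grip 0.0
turn needed (deg, tool) [ 0.1  -0.1   0.03]
right 358 238 u+v max 596 bottom 319 262
clk 8.15 x,y,z(world) mm rel hinge 0.7 -66.6 -18.6 F [-0.15  2.33  5.64] grip 0.0
turn needed (deg, tool) [ 0.1  -0.1   0.03]
```

Request:
move_arm(moves=[[[-0.12,0,0],[0,0,0],0],[[-0.12,0,0],[0,0,0],0],[[-0.12,0,0],[0,0,0],0],[[0,0,0],[0,0,0],0]])

```text
clock: 8.65
position: [0.5053, 0.1328, -0.0188]
ee_rot: [0.685, 0.728, 0.001, -0.0]
ft_force: [0.6, 0.9, 5.5]
grip_width: -0.002
```

```bash
python3 -c "
from h import *;tr();edge();tr()
a=camera('scene')[175:275,275:385]
cv2.imwrite('pics/p10.png',cv2.resize(a[:,:,::-1],None,fx=5,fy=5,interpolation=cv2.INTER_CUBIC))"
```

```text
clk 8.65 x,y,z(world) mm rel hinge 0.5 -76.1 -18.8 F [0.63 0.95 5.54] grip -0.0
turn needed (deg, tool) [ 0.07 -0.07  0.01]
right 358 238 u+v max 596 bottom 318 262
clk 8.7 x,y,z(world) mm rel hinge 0.6 -76.0 -18.8 F [-0.05  2.03  6.16] grip -0.0
turn needed (deg, tool) [ 0.08 -0.07  0.01]
```

View pics/p10.png

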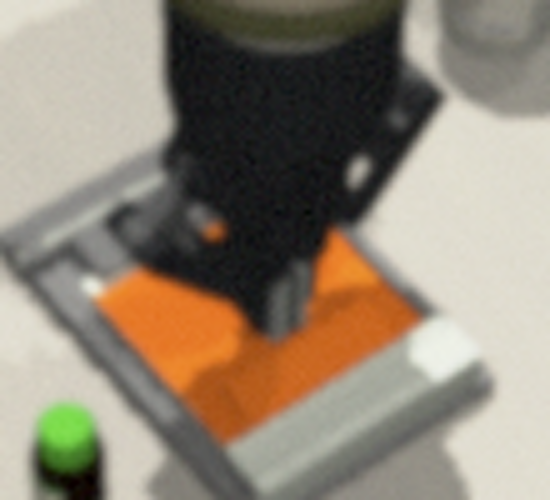

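The lip hides the free edge from this camera, so the edge metric saturates. The gap to the hinge (panel corner now at (98,290) in the crop) shows the panel has moved, so I'll measure with that corner.

Run:
```python
from h import *
P=plane('scene',[[275+98/5,175+290/5]],.018)[0]-H
print('panel near corner: x,s',P@X,-P@Y,'slide',-P@Y-.012)
P=plane('scene',[[275+285/5,175+335/5]],.019)[0]-H;print('tip x,s',P@X,-P@Y)
for s in(.072,.084,.09):print(s,((proj('scene',[H-Y*s+[0,0,.002],H-Y*s+[0,0,.009]])-[275,175]+.5)*5).round().tolist())
```

```text
panel near corner: x,s -0.04056867197512065 0.030902328560258627 slide 0.018902328560258627
tip x,s 0.0003280346912914054 0.0864518097076616
0.072 [[262.0, 313.0], [262.0, 301.0]]
0.084 [[282.0, 335.0], [283.0, 323.0]]
0.09 [[293.0, 346.0], [293.0, 334.0]]
```

The slide measures about 17–19 mm. I'll nudge a bit more to confirm the end stop.

Request:
move_arm(moves=[[[-0.08,0,0],[0,0,0],0],[[0,0,0],[0,0,0],0],[[0,0,0],[0,0,0],0]])

```text
clock: 9.12
position: [0.5054, 0.131, -0.0188]
ee_rot: [0.685, 0.728, 0.001, -0.0]
ft_force: [-0.7, 3.1, 5.7]
grip_width: 0.007
```

```bash
python3 -c "
from h import *;tr();edge();tr()"
```

```text
clk 9.125 x,y,z(world) mm rel hinge 0.5 -77.9 -18.8 F [-0.75  3.06  5.69] grip 0.01
turn needed (deg, tool) [ 0.07 -0.07  0.02]
right 358 238 u+v max 596 bottom 319 262
clk 9.175 x,y,z(world) mm rel hinge 0.5 -77.9 -18.8 F [-0.51  3.08  6.36] grip 0.0
turn needed (deg, tool) [ 0.07 -0.07  0.03]
```

Request:
move_arm(moves=[[[-0.08,0,0],[0,0,0],0],[[0,0,0],[0,0,0],0],[[0,0,0],[0,0,0],0]])

```text
clock: 9.55
position: [0.5055, 0.1295, -0.0188]
ee_rot: [0.685, 0.728, 0.001, -0.0]
ft_force: [-0.4, 5.7, 4.9]
grip_width: -0.004
```

```bash
python3 -c "
from h import *;tr()"
```

```text
clk 9.55 x,y,z(world) mm rel hinge 0.5 -79.3 -18.8 F [-0.4   5.75  4.85] grip -0.0
turn needed (deg, tool) [ 0.07 -0.1   0.05]
```

Force is rising at front s≈90 mm, which is the end stop. I'll release the ledge by 1 mm, lift straight up, and check.

Request:
move_arm(moves=[[[0.06,0,0],[0,0,0],0],[[0,0,-0.1],[0,0,0],0],[[0,0,-0.3],[0,0,0],0],[[0,0,-0.8],[0,0,0],0],[[0.3,0,-1],[0,0,0],0]])

```text
clock: 10.18
position: [0.5037, 0.1356, 0.0359]
ee_rot: [0.686, 0.728, -0.001, -0.0]
ft_force: [-0.3, 0.3, -0.4]
grip_width: -0.006
```

Request:
move_arm(moves=[[[1,-0.2,-1],[0,0,0],0],[[1,-0.4,-1],[0,0,0],0],[[1,-0.4,-1],[0,0,0],0],[[1,-0.4,-0.5],[0,0,0],0],[[1,-0.4,0],[0,0,0],0]])

```text
clock: 10.8
position: [0.4521, 0.2594, 0.1245]
ee_rot: [0.686, 0.728, 0.001, 0.0]
ft_force: [-0.4, -0.3, -0.1]
grip_width: 0.001
```

Request:
move_arm(moves=[[[1,-0.4,0],[0,0,0],0],[[1,-0.4,0],[0,0,0],0],[[1,-0.4,0],[0,0,0],0],[[0,0,0],[0,0,0],0],[[0,0,0],[0,0,0],0]])

```text
clock: 11.42
position: [0.4179, 0.3309, 0.1231]
ee_rot: [0.686, 0.728, -0.0, 0.0]
ft_force: [-0.7, -0.1, -0.2]
grip_width: -0.004
```

```bash
python3 -c "
from h import *;tr()
a=camera('scene')[165:285,260:400];b=camera('top')[175:275,280:400]
cv2.imwrite('pics/p11.png',np.vstack([cv2.resize(q[:,:,::-1],(400,int(400*q.shape[0]/q.shape[1])//1),interpolation=cv2.INTER_CUBIC) for q in(a,b)])[:600])"
```

```text
clk 11.425 x,y,z(world) mm rel hinge -74.8 126.9 123.1 F [-0.66 -0.1  -0.18] grip -0.0
turn needed (deg, tool) [-0.01  0.06 -0.06]
```

View pics/p11.png

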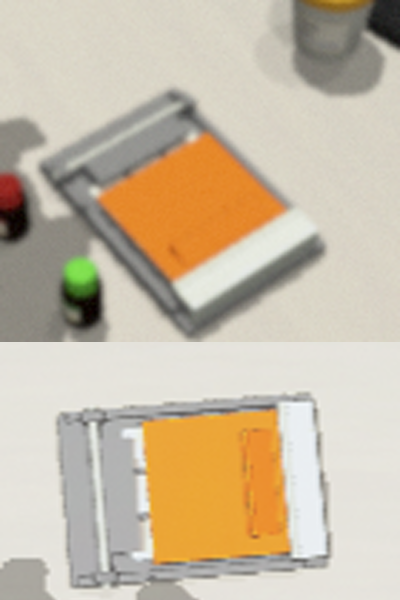

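The tab lies shut by itself with its edge under the lip, and the tray and vials are where they were. I'll do one numeric check, then hand in.

```bash
python3 -c "
from h import *
p=plane('top',[[280+148*.3,175+150*.3]],.018)[0]-H;print('slide',-p@Y-.012)
tr();hand_in()"
```

```text
slide 0.018717991804734747
clk 11.525 x,y,z(world) mm rel hinge -74.5 126.9 123.3 F [ 0.84 -0.37  0.71] grip 0.0
turn needed (deg, tool) [ 0.    0.03 -0.11]
the job is handed in; nothing more can be done
```

The slide tray is shut and the job is handed in at about 11.5 s. With the shut fingertips I pushed the tab over until it lay flat in front of the lip. I then slid it home by its thumb ledge to the end stop, lifted off and backed away.

**Last checks:**
- The final pictures show the tab lying flat by itself, with its free edge under the lip. I did not measure its final fold angle.
- The slide measured about 18.7 mm from the top view, which is the 18 mm end stop within calibration error.
- By eye the tray looks unmoved, and so do the vials and the yellow cup. The timer and the orange-lidded cup are outside the last crops, so I didn't check them at the end.
- The robot is clear of everything, with wrist force at noise level.

**One disagreement:** the fingertips seen in the pictures sat about 30–36 mm higher than the reported tool position. The tab was flat only at a reported height of about -18 mm instead of the expected 18 mm. I corrected for this using the pictures and the contact force.

The scene camera's view of the free edge also stopped being useful once the lip hid it. I judged the slide from the panel's hinge-side end instead.

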